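# Put the loose hardware away in its tubs

## Task

Clear up the loose hardware on the bench: put both hex nuts into the wide red tub and the round steel bush into the narrow red tub, then close each tub with its own black lid, seated flat on the rim, both tubs left standing upright. Leave the flat washer, the hammer and the brush lying where they are.

Things in the scene. Friction and masses are not known exactly. Their poses are not given: they have to be found in the camera images.
- wide_tub: The wider of two open, round red plastic tubs standing upright on the bench, loose, about 300 g: outside diameter 90 mm, inside 84 mm, wall 3 mm, 66 mm tall, floor 5 mm thick. Origin: centre of its underside; z up along its axis, mouth at z = 66 mm.
- narrow_tub: The narrower of the two open red tubs, upright and loose, about 200 g: outside diameter 62 mm, inside 56 mm, wall 3 mm, 66 mm tall, floor 5 mm thick. Origin: centre of its underside; z up, mouth at z = 66 mm.
- wide_lid: The larger black lid, loose, about 70 g, right way up: plug 68 mm in diameter (z = 0 to 5 mm), disc 100 mm in diameter (z = 5 to 11 mm), upright bare-metal knob in the middle 20 mm in diameter (z = 11 to 33 mm). The plug enters the wide tub with 8 mm to spare all round and the disc rests on the rim, the lid's origin then 61 mm above the tub's. Origin: centre of the plug's underside; z up.
- narrow_lid: The smaller black lid, loose, about 40 g, right way up: plug 40 mm in diameter (z = 0 to 5 mm), disc 72 mm in diameter (z = 5 to 11 mm), upright bare-metal knob in the middle 20 mm in diameter (z = 11 to 33 mm). The plug enters the narrow tub with 8 mm to spare all round and the disc rests on the rim, the lid's origin then 61 mm above the tub's. Origin: centre of the plug's underside; z up.
- nut_a: One of two alike dark steel hex nuts, loose, 75 g, lying flat: 32 mm across flats, 37 mm across corners, 18 mm thick, hole 18 mm. Origin: centre of its underside when flat; z up, x and every 60 degrees from it point square at a flat.
- nut_b: The other dark steel hex nut, same size, mass and axes as nut_a.
- bush: Round dark steel bush (short tube), loose, about 110 g, standing on end: outside diameter 30 mm, bore 12 mm, 38 mm tall. Origin: centre of its underside; z up along its axis.
- washer: Flat round dark steel washer lying on the bench, 44 mm in diameter, hole 23 mm, 4 mm thick. Not part of the job; stays where it is. z up. Origin: centre of its underside.
- hammer: Hammer with a wooden handle lying on the bench at the left (+y), to be left alone. Origin: beneath the tool, which lies along its x axis, handle to -x.
- brush: Brush with a wooden handle lying on the bench at the right (-y), to be left alone. Origin: beneath the tool, which lies along its x axis, handle to -x.

How it is judged:
By the outcome, as a careful person would: the job done as asked, in the order asked, and still so for the second after the job is handed in, with the robot touching nothing.
It also fails if it takes over 115 s, if anything falls off the work surface, if the arm or the gripper's body presses on something with over 40 N, if the wrist force passes 120 N, or if a joint passes its speed limit or range.

## Robot

A 6-joint arm with a two-finger parallel gripper is mounted at the origin on the work surface. World frame = base frame: x ahead of the robot, y to its left, z up, the work surface at z = 0. Lengths are in mm, angles in rad, forces in N, time in s.
With the tool pointing down it reaches from about 300 to 775 mm from the base axis. Payload 14.6 kg.
Tool frame: the origin (TCP) lies on the centre line of the jaws, within the pads' length; the fingertips stand 19 mm ahead of it and the grasp point (between the pads) is the TCP (bot.tip_reach is the distance from the TCP to the fingertips, in mm); z points along the fingers, y is the line along which they close (so a half turn about z gives the same grasp; the last joint's range is limited). The gripper opens to 85 mm and grips with 20 to 120 N. Pads are 22 mm wide; open, the fingers measure 114 mm over their backs; the gripper's body (76 mm by 85 mm) begins 54 mm behind the grasp point. The pads swing forward as they close: fully open they stand 13 mm farther back than shut.
Start: joints at [-1.24, 0.3, 1.521, -0, 1.321, -0.067], TCP at [213.057, -507.046, 250.281] pointing down, gripper open.
Joint ranges: [-3.03, 3.03], [-0.79, 2.21], [0.23, 2.52], [-1.04, 4.18], [0, 3.07], [-2.55, 2.55]. Speed limits (rad/s): [2.22, 2.22, 2.57, 3.14, 3.14, 3.14].

## Interface

Orientations are given as a unit quaternion [w, x, y, z].
In Python, from rig import bot gives the robot as it stands. Calls block until the motion is done:
- bot.move_to(position, orientation): joint-space move of the TCP to a pose.
- bot.servo_line(position, attitude=None, speed=150, until_force=None): straight line of the TCP; attitude=None keeps the orientation; speed is the mean speed in mm/s. With until_force (N) it stops when the force on the tool has changed by that much, and returns True; else False.
- bot.move_joints(angles): joint-space move.
- bot.move_gripper(opening, grip_force=None): finger opening in mm; grip_force is the grip in N (None keeps the last); returns when the fingers have stopped.
- bot.dwell(seconds).
- bot.ik(position, orientation): joint angles nearest the present ones, or None.
- bot.read_state(): the state.
- bot.read_camera(name): name is "side" or "top" or "wrist"; returns a dict with "image" (480x640x3 uint8, blue, green, red), "depth" (480x640 float32, mm along the optical axis (not along the pixel's ray), 0 where there is no reading), "fovy" (degrees; the focal length in pixels is half the picture's height over the tangent of half this angle, whatever the lens; pixels are square), "cx", "cy" (the principal point, pixels), "eye" and "attitude" of the camera in the world; the wrist camera has in their place "mount" (4x4, takes a point from camera to tool coordinates, whose origin is the TCP and whose axes are the flange's). Camera axes: x right, y down, z forward; pixel columns grow to the right and rows downward; lengths in mm; the calibration is good to about 2 mm. A picture is of the moment at which its call begins: read the wrist's pose just before it.
A pose or a line that the arm cannot do raises bot.MotionError and nothing moves.
- bot.finish_job(): hands the job in; it is judged then, once.
The state is a dict: "clock": time; "joint_positions": joint angles; "qvel": joint speeds; "effort": joint torques, N m; "ee_pos": TCP position; "tool_rot": TCP orientation; "ft_force": force on the tool from outside, world axes, zero at the start; "moment": the same for the moment, N m; "grip_width": finger opening in mm; "grip_force": force on a finger pad.
Only numpy, scipy, OpenCV 4.12 (cv2) and the standard library are available. Lean on these libraries where they do the work, as an engineer would, in place of code of your own. Each camera call takes 0.05 s, during which the arm holds its last target. There are 200 camera calls.

## Working session

There is one attempt and no reset: what is moved stays moved. The work goes in short steps, each a Python script; the robot and the scene stay as the last script left them, time stands still between calls to the robot, and variables do not carry over. Pictures are saved under pics/ and viewed, at most 14 in all, crops included, and the job is handed in when it is done.

```bash
mkdir -p pics; ls; python3 - <<'E'
from rig import bot
import cv2,numpy as np,pickle
d={}
for n in("top","side"):
    c=bot.read_camera(n);d[n]=c;cv2.imwrite(f"pics/{n}0.png",c["image"])
    print(n,{k:v for k,v in c.items() if k not in("image","depth")},(c["depth"]>0).mean())
pickle.dump(d,open("cams.pkl","wb"))
s=bot.read_state();print(s)
print(bot.read_camera("wrist")["mount"])
E
```

```text
pics
top {'fovy': 46.154205618518986, 'cx': 327.47808967499856, 'cy': 241.29255854296937, 'eye': array([ 308.00254031,  -24.35889606, 1550.16696484]), 'attitude': array([-0.05965913,  0.71315884, -0.69680134,  0.04809525])} 0.9961100260416667
side {'fovy': 57.85281105378703, 'cx': 321.8874544834591, 'cy': 240.8442967479647, 'eye': array([231.16042754, 755.31546284, 604.5871803 ]), 'attitude': array([ 0.08522616, -0.15964136,  0.8740015 , -0.45096842])} 0.9959016927083333
{'clock': 0.1, 'joint_positions': array([-1.23959893e+00,  3.00402912e-01,  1.52150791e+00,  9.49413965e-06,
        1.32072220e+00, -6.65904673e-02]), 'qvel': array([ 0.00049984, -0.00301184, -0.001733  ,  0.00052064, -0.00023749,
        0.00073692]), 'effort': array([ 1.92086678e-03, -5.44372630e+01, -3.62369406e+01,  7.17142143e-06,
        3.04006237e-03,  9.29316315e-06]), 'ee_pos': array([ 213.00086454, -506.8737524 ,  249.78966937]), 'tool_rot': array([-5.16242245e-04,  9.80285820e-01,  1.97584010e-01, -6.40626236e-05]), 'ft_force': array([-0.62351632, -0.16576411, -0.26695249]), 'moment': array([-0.00510183, -0.00783129, -0.01205861]), 'grip_force': 0.0, 'grip_width': 85.66682958980873}
[[-5.66983546e-04 -9.52806122e-01 -3.03578939e-01  7.71556221e+01]
 [ 9.99999835e-01 -5.67579160e-04 -8.62726335e-05 -9.71963288e-01]
 [-9.01039857e-05 -3.03578938e-01  9.52806287e-01 -1.23559543e+02]
 [ 0.00000000e+00  0.00000000e+00  0.00000000e+00  1.00000000e+00]]
```

View pics/top0.png

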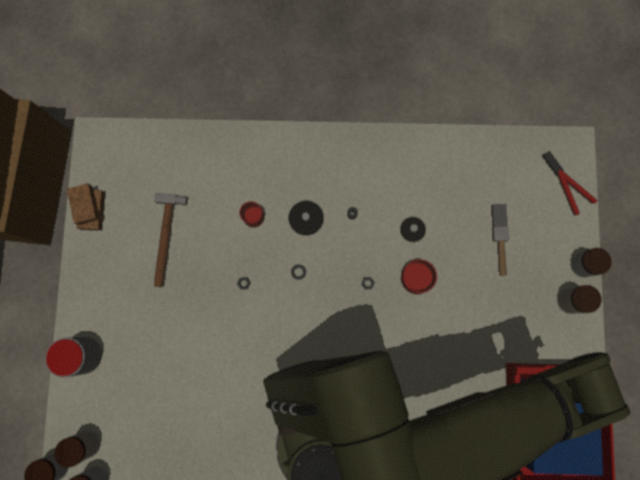

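View pics/side0.png

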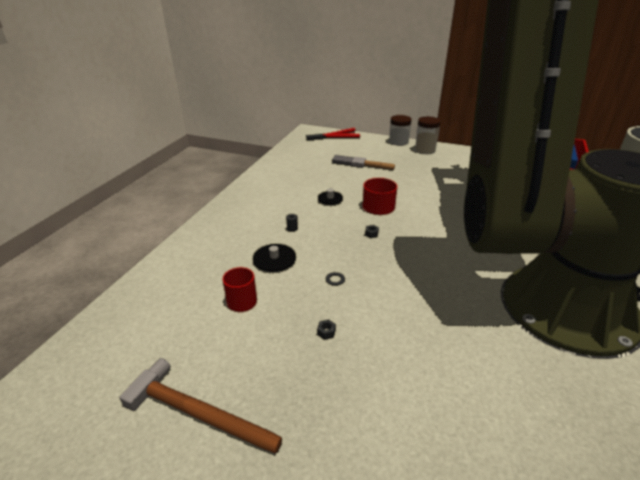

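The top view shows the narrow tub at (252,214), wide lid (306,218), bush (352,213), narrow lid (413,229) and wide tub (419,277). It also shows nuts at (244,283) and (368,283), with the washer at (298,271). The side view agrees. I'll get coarse positions from these, then refine with the wrist camera.

```bash
cat > h.py <<'E'
import numpy as np,cv2
from scipy.spatial.transform import Rotation as R
from rig import bot
def rot(q): return R.from_quat(q,scalar_first=True).as_matrix()
def cam(n):
    s=bot.read_state();c=bot.read_camera(n)
    if n=="wrist":
        T=np.eye(4);T[:3,:3]=rot(s["tool_rot"]);T[:3,3]=s["ee_pos"];T=T@c["mount"]
        c["R"],c["eye"]=T[:3,:3],T[:3,3]
    else: c["R"]=rot(c["attitude"])
    return c
def ray(c,uv,z):
    f=240/np.tan(np.radians(c["fovy"]/2))
    uv=np.atleast_2d(uv).astype(float)
    d=np.c_[(uv[:,0]-c["cx"])/f,(uv[:,1]-c["cy"])/f,np.ones(len(uv))]@c["R"].T
    return c["eye"]+d*((z-c["eye"][2])/d[:,2:])
def proj(c,p):
    f=240/np.tan(np.radians(c["fovy"]/2))
    q=(np.atleast_2d(p)-c["eye"])@c["R"]
    return np.c_[q[:,0]/q[:,2]*f+c["cx"],q[:,1]/q[:,2]*f+c["cy"]]
def down(yaw):  # tool z down, tool y (closing line) at angle yaw from world x
    y=np.array([np.cos(yaw),np.sin(yaw),0]);z=np.array([0,0,-1.]);x=np.cross(y,z)
    return R.from_matrix(np.c_[x,y,z]).as_quat(scalar_first=True)
E
python3 - <<'E'
from h import *
import pickle
d=pickle.load(open("cams.pkl","rb"))
t=d["top"];t["R"]=rot(t["attitude"])
o=dict(ntub=(252,214,66),wlid=(306,218,11),bush=(352,213,38),nlid=(413,229,11),wtub=(419,277,66),nut1=(244,283,18),washer=(298,271,4),nut2=(368,283,18))
for k,(u,v,z) in o.items(): print(k,ray(t,(u,v),z)[0].round(), np.median(t["depth"][v-1:v+2,u-1:u+2]))
print(bot.tip_reach, rot(bot.read_state()["tool_rot"]).round(2).tolist())
E
```

```text
ntub [606. 208.  66.] 1577.7614
wlid [609.  65.  11.] 1546.2179
bush [620. -62.  38.] 1575.3937
nlid [ 584. -232.   11.] 1538.285
wtub [ 446. -241.   66.] 1545.1772
nut1 [423. 228.  18.] 1556.5552
washer [461.  83.   4.] 1558.5863
nut2 [ 431. -109.   18.] 1553.6123
19.0 [[0.92, 0.39, -0.0], [0.39, -0.92, 0.0], [0.0, -0.0, -1.0]]
```

```bash
python3 - <<'E'
from h import *
import pickle
out={}
for i,(x,y) in enumerate([(0,-150),(0,150)]):
    for yaw,xx in((-np.pi/2,570),(np.pi/2,440)):
        try: bot.move_to([xx,y,300],down(yaw));break
        except bot.MotionError as e: print(e)
    bot.dwell(.2)
    c=cam("wrist");out[i]=c;cv2.imwrite(f"pics/w{i}.png",c["image"])
    print(yaw,c["fovy"],c["eye"].round(),bot.read_state()["joint_positions"].round(2),bot.read_state()["clock"])
pickle.dump(out,open("w.pkl","wb"))
E
```

```text
-1.5707963267948966 65.69156954130338 [ 647. -150.  424.] [-0.32  0.36  1.33 -0.    1.45  1.25] 2.2417
-1.5707963267948966 65.69156954130338 [647. 149. 424.] [ 0.19  0.36  1.33 -0.    1.45  1.77] 3.6417
```

View pics/w0.png

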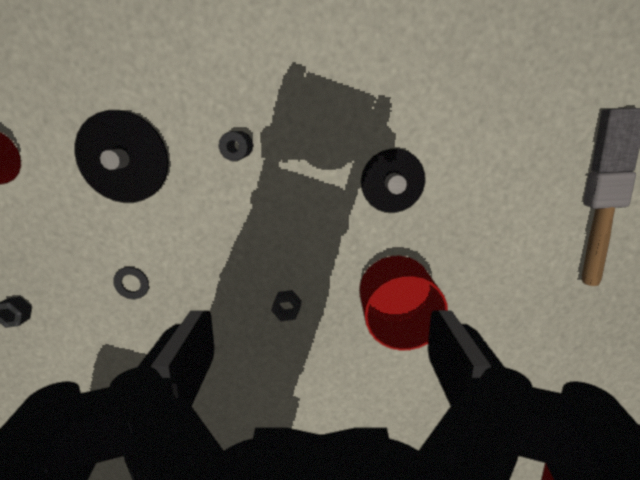

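View pics/w1.png

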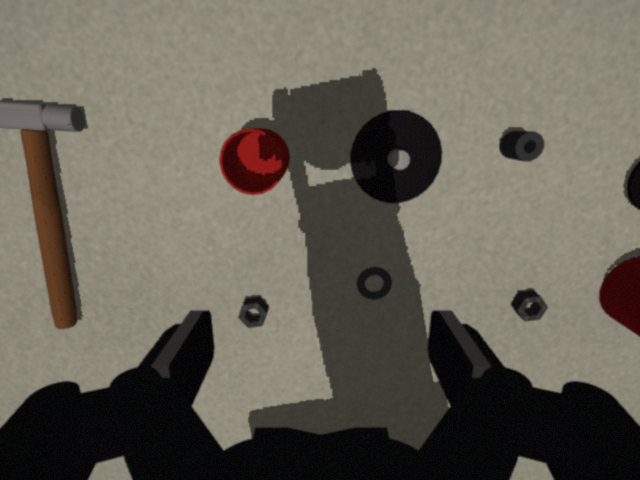

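w0 (right side): wide lid (122,156), bush (236,144), narrow lid (393,180), nut (286,305), wide tub rim (405,312), and the brush at the right. w1 (left side): narrow tub rim (255,160), wide lid (397,156), bush (522,146), nuts (254,311) and (529,305), washer (374,283), and the hammer at the left. Next I'll use depth heights to isolate the top faces.

```bash
cat >> h.py <<'E'
def cloud(c):
    f=240/np.tan(np.radians(c["fovy"]/2));v,u=np.mgrid[:480,:640]
    D=c["depth"]; P=np.stack([(u-c["cx"])/f*D,(v-c["cy"])/f*D,D],-1)@c["R"].T+c["eye"]
    P[D==0]=np.nan
    return P
def top(P,xy,z,r,tol=4):
    """points of the face at height z near xy; returns min enclosing circle centre, radius, and points"""
    m=(np.hypot(P[...,0]-xy[0],P[...,1]-xy[1])<r)&(abs(P[...,2]-z)<tol)
    q=P[m]
    if len(q)<20: return None
    (cx,cy),rad=cv2.minEnclosingCircle(q[:,:2].astype(np.float32))
    return np.array([cx,cy]),rad,q
E
python3 - <<'E'
from h import *
import pickle
w=pickle.load(open("w.pkl","rb"))
o=dict(ntub=(606,208,66,45),wlid=(609,65,11,62),wknob=(609,65,33,25),bush=(620,-62,38,25),nlid=(584,-232,11,45),nknob=(584,-232,33,25),wtub=(446,-241,66,60),nut1=(423,228,18,26),washer=(461,83,4,28),nut2=(431,-109,18,26))
for i in w:
    P=cloud(w[i]); z0=P[60:100,150:250,2]
    print(i,"bench z",np.nanmedian(z0).round(1),np.nanstd(z0).round(1))
    for k,(x,y,z,r) in o.items():
        t=top(P,(x,y),z,r)
        if t: print(k,t[0].round(1),round(t[1],1),len(t[2]),"z",np.median(t[2][:,2]).round(1),"mean",t[2][:,:2].mean(0).round(1))
E
```

```text
0 bench z 0.1 0.8
wlid [612.3  68. ] 50.5 6361 z 11.0 mean [613.6  66.3]
wknob [612.2  67.3] 10.3 323 z 32.8 mean [612.1  66.7]
bush [625.7 -61.1] 14.9 591 z 37.7 mean [625.8 -61.5]
nlid [ 586.3 -229.9] 36.0 2944 z 11.0 mean [ 587.2 -229.2]
nknob [ 586.  -229.6] 10.0 284 z 32.8 mean [ 586.3 -229.4]
wtub [ 451.1 -241.5] 45.4 726 z 65.4 mean [ 455.5 -234.6]
nut1 [424.9 232.6] 18.9 397 z 17.6 mean [425. 229.]
washer [461.  83.] 28.0 1070 z 3.1 mean [461.7  82.1]
nut2 [ 433.1 -106.9] 18.4 432 z 17.7 mean [ 433.8 -107.2]
1 bench z 0.0 0.9
ntub [612.7 214.9] 30.9 697 z 65.7 mean [613.2 215.4]
wlid [611.7  67.9] 49.9 6362 z 11.0 mean [613.4  68.3]
wknob [611.8  67.8] 10.1 305 z 32.8 mean [612.   68.2]
bush [625.2 -60.3] 15.3 623 z 37.8 mean [625.4 -59.8]
nlid [ 579.9 -205.3] 26.7 403 z 10.6 mean [ 579.7 -199.9]
nut1 [425.  233.6] 18.0 436 z 17.9 mean [425.7 233.6]
washer [460.9  83.1] 28.0 1036 z 3.1 mean [461.8  83.2]
nut2 [ 433.3 -106.4] 18.5 475 z 17.7 mean [ 433.8 -105.9]
```

```bash
cat >> h.py <<'E'
def nut_yaw(q):
    a=np.radians(np.arange(0,60,1)); p=q[:,:2]-q[:,:2].mean(0)
    wd=lambda t:np.ptp(p@[np.cos(t),np.sin(t)])
    s=[sum(wd(t+k*np.pi/3) for k in range(3)) for t in a]
    # smooth: phase of the 60-degree harmonic; widths are least square to the flats
    ph=np.angle(-np.sum(np.array(s)*np.exp(1j*6*a)))/6
    return ph
def best(pos,yaws):
    q0=bot.read_state()["joint_positions"];b=None
    for y in yaws:
        for k in(-1,0,1):
            q=bot.ik(pos,down(y+k*np.pi))
            if q is not None and abs(q[5])<2.4:
                m=np.abs(np.array(q)-q0).max()
                if b is None or m<b[0]: b=(m,y+k*np.pi)
    return b[1]
ANY=np.arange(0,np.pi,.2)
def pick(xy,z,yaws,opening,force=50,hi=200):
    p=[*xy,hi];y=best(p,yaws)
    bot.move_gripper(opening); bot.move_to(p,down(y))
    bot.servo_line([*xy,z+25],speed=250); bot.servo_line([*xy,z],speed=60)
    bot.move_gripper(0,force); s=bot.read_state()
    bot.servo_line([*xy,hi],speed=200)
    t=bot.read_state();print("grip",s["grip_width"].round(1),"lifted",t["grip_width"].round(1),t["grip_force"],"t",t["clock"])
def place(xy,z,opening,yaws=ANY,hi=200,slow=60,force=None):
    p=[*xy,hi];bot.move_to(p,down(best(p,yaws)))
    bot.servo_line([*xy,z+15],speed=200); print("contact",bot.servo_line([*xy,z],speed=slow,until_force=force))
    bot.dwell(.2); print("z",bot.read_state()["ee_pos"][2].round(1))
    bot.move_gripper(opening); bot.dwell(.3)
    bot.servo_line([*xy,hi],speed=200); print("t",bot.read_state()["clock"])
E
python3 - <<'E'
from h import *
import pickle
w=pickle.load(open("w.pkl","rb"));P=[cloud(w[0]),cloud(w[1])]
H=np.arange(3)*np.pi/3
tub=(451.1,-241.5)
n1=top(P[1],(425,233.5),18,26,3);n2=top(P[1],(433,-106.5),18,26,3);n2b=top(P[0],(433,-106.5),18,26,3)
y1,y2=nut_yaw(n1[2]),nut_yaw(n2[2]);print(np.degrees([y1,y2,nut_yaw(n2b[2])]))
pick((425,233.6),21.5,y1+H,55); place(tub,64,39)
pick((433.2,-106.6),21.5,y2+H,55)
E
```

```text
[9.31842439 7.45037159 8.5689418 ]Traceback (most recent call last):
  File "<stdin>", line 8, in <module>
  File "h.py", line 59, in pick
    t=bot.read_state();print("grip",s["grip_width"].round(1),"lifted",t["grip_width"].round(1),t["grip_force"],"t",t["clock"])
                                    ^^^^^^^^^^^^^^^^^^^^^
AttributeError: 'float' object has no attribute 'round'
```

```bash
sed -i 's/s\["grip_width"\].round(1)/round(float(s["grip_width"]),1)/; s/t\["grip_width"\].round(1)/round(float(t["grip_width"]),1)/' h.py
python3 - <<'E'
from h import *
H=np.arange(3)*np.pi/3
tub=(451.1,-241.5)
s=bot.read_state();print(s["grip_width"],s["grip_force"],s["ee_pos"],s["clock"])
place(tub,64,39)
pick((433.2,-106.6),21.5,np.radians(8)+H,55)
E
```

```text
30.749518187853557 49.480394362472 [424.57223822 233.40887167 198.92537786] 7.5583
contact False
z 64.2
t 12.0333
grip 30.7 lifted 30.9 49.47490571066737 t 15.6417
```

```bash
python3 - <<'E'
from h import *
place((451.1,-241.5),66,39)
c=cam("wrist");cv2.imwrite("pics/w2.png",c["image"])
pick((625.4,-60.7),41,ANY,50,60)
place((612.7,214.9),87,44,slow=40)
bot.move_to([570,150,300],down(-np.pi/2));bot.dwell(.1)
c=cam("wrist");cv2.imwrite("pics/w3.png",c["image"])
P=cloud(c);t=top(P,(612,215),66,45);print(t[0],t[1],np.median(t[2][:,2]))
m=np.hypot(P[...,0]-t[0][0],P[...,1]-t[0][1])<24;print("inside z",np.nanpercentile(P[m][:,2],[1,50,99]))
print(top(P,(611.7,67.8),11,62)[:2])
bot.move_to([570,-150,300],down(-np.pi/2));bot.dwell(.1)
c=cam("wrist");cv2.imwrite("pics/w4.png",c["image"])
P=cloud(c);t=top(P,(451,-241),66,60);print(t[0],t[1],np.median(t[2][:,2]))
m=np.hypot(P[...,0]-t[0][0],P[...,1]-t[0][1])<37;print("inside z",np.nanpercentile(P[m][:,2],[1,50,99]))
print(top(P,(586,-229.7),11,45)[:2],bot.read_state()["clock"])
cv2.imwrite("pics/m.png",np.hstack([cv2.resize(cv2.imread(f"pics/w{i}.png"),(400,300)) for i in(3,4)]))
E
```

```text
contact False
z 66.2
t 18.95
grip 27.7 lifted 27.1 59.113756120204926 t 22.775
contact False
z 87.2
t 26.5333
[612.67315674 215.03738403] 30.94120216369629 65.73897744988915
inside z [ 3.31571895 18.22949392 44.33576975]
(array([611.69195557,  67.84017181]), 49.94935989379883)
[ 451.27133179 -241.46940613] 45.43186950683594 65.44073942134617
inside z [ 3.33239212 21.68882529 42.0453453 ]
(array([ 585.93572998, -229.62585449]), 35.842647552490234) 28.5583
```

View pics/m.png

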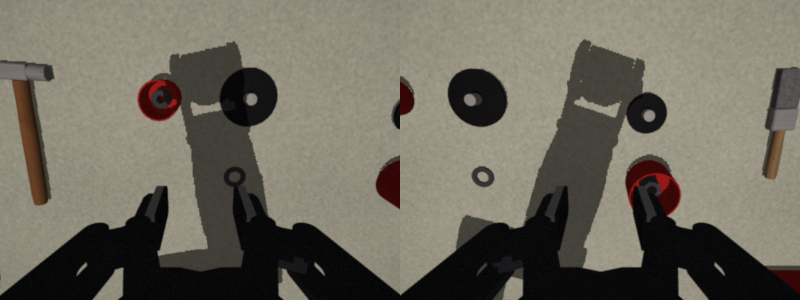

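The left frame shows the bush standing in the narrow tub at (160,99). In the right frame the nuts are in the wide tub at about (655,188), all below 45 mm, and neither tub has moved. Now the lids.

```bash
python3 - <<'E'
from h import *
def shot(n,y):
    bot.move_to([570,y,300],down(-np.pi/2));bot.dwell(.1)
    c=cam("wrist");cv2.imwrite(f"pics/{n}.png",c["image"]);return cloud(c)
pick((611.8,67.8),34,ANY,40,80)
place((451.2,-241.5),94,34,slow=25,force=6)
P=shot("l1",-150);t=top(P,(451,-241),72,70);print("wlid",t[0],t[1],np.percentile(t[2][:,2],[5,50,95]))
pick((586,-229.6),34,ANY,40,80)
place((612.7,215),94,34,slow=25,force=6)
P=shot("l2",150);t=top(P,(612,215),72,60);print("nlid",t[0],t[1],np.percentile(t[2][:,2],[5,50,95]))
t=top(P,(612,215),94,25);print("knob",t[0],t[1])
print(bot.read_state()["clock"])
cv2.imwrite("pics/m2.png",np.hstack([cv2.resize(cv2.imread(f"pics/l{i}.png"),(400,300)) for i in(1,2)]))
cv2.imwrite("pics/side1.png",cam("side")["image"])
E
```

```text
grip 17.4 lifted 17.0 78.16206693649292 t 32.3333
contact True
z 95.6
t 36.275
wlid [ 451.31509399 -241.68125916] 50.45390319824219 [70.62394039 71.90109456 73.15427069]
grip 17.0 lifted 17.1 78.15550804138184 t 40.7333
contact True
z 95.7
t 45.0
nlid [612.75878906 215.74958801] 36.00749969482422 [70.69468044 71.96609828 73.20232333]
knob [612.87591553 215.50033569] 9.862810134887695
45.725
```

View pics/m2.png

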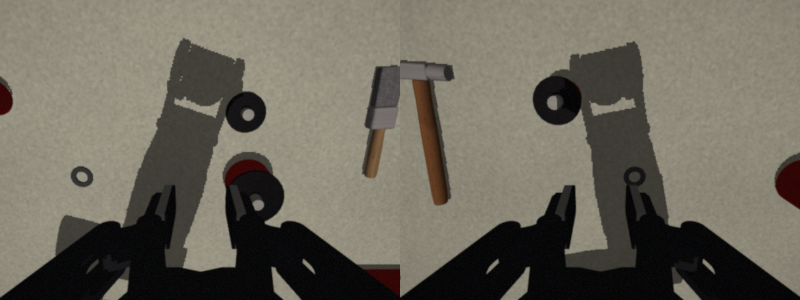

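View pics/side1.png

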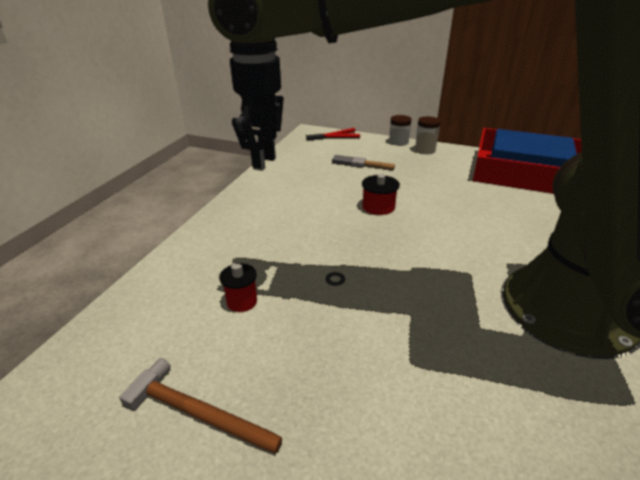

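Both lids sit centred on their tubs with the disc tops at 72 mm, as they should be when seated. In the side view they are at (380,185) and (239,275). The washer (335,279), hammer and brush are undisturbed, and the gripper is clear.

```bash
python3 -c "
from rig import bot
print(bot.finish_job())"
```

```text
the job is handed in; nothing more can be done
None
```

The job is handed in at about 46 s: both nuts are in the wide tub and the bush is in the narrow tub, each tub is upright with its own lid measured flat on the rim, and the washer, hammer and brush are where they were.

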